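# Hold a bayonet contact cap at the test mark of a battery canister

## Task

Test the battery canister before it is sealed: first turn it in its nest until its bar-code plate squarely faces the code reader, so that the reading is logged against it. Then take the bayonet cap by its grip bar, put its two lugs down through the canister's slots and, pressing against the sprung contact pin, turn it clockwise half way to the lock, to the single-bar test marks, without letting it go on to the double-bar lock marks. Finish while still holding the cap there, pressed down flush on the rim (the contacts touch only while it is held down), with the code still facing the reader and the multimeter, flux tin, side cutter and handset left where they are.

Things in the scene. Friction and masses are not known exactly. Their poses are not given: they have to be found in the camera images.
- test_nest: Fixed steel plate 130 x 235 x 12 mm (x -65 to +65, y -72 to +162 mm) with the nest and the reader. Origin: on the canister's axis at bench level, z up. The black reader block (58 wide, 48 deep, top 72 mm above the bench) stands on the +y side, its face 100 mm from the axis, looking along -y at the canister.
- canister (a joint): Turn of the canister in its nest, rad, anticlockwise from above positive; 0 = code plate squarely facing the reader (axes parallel to test_nest's). Limits -1.8 to 1.8, starts 0.6 to 1.35, stiff (0.7 N m), stays where left. The canister: grey upright cylinder, 60 mm diameter, 90 mm tall, cannot lift out. Grip it across from above just below the rim; the code plate ends 39 mm below the rim.
- canister_rim (a point): Centre of the canister's rim, on its axis, 106 mm above the bench; turns with it: +y towards the code plate, x through the test marks. Neck: steel lip, 37 mm round hole and two lug slots; lip 6 mm thick over the quarter guiding the lugs clockwise from each slot to its lock pocket (3 mm there); stops block the lugs beyond the pockets and anticlockwise of the slots.
- code_plate (a point): Middle of the bar-code plate (white with black bars, 29 mm wide, 34 mm tall) on the canister's side, 30 mm from the axis.
- reader_window (a point): Middle of the reader's window, 100 mm from the canister's axis, 50 mm above the bench.
- slot_a (a point): One lug slot, 11 mm wide, reaching 23.5 mm from the axis; point at the rim, 28 mm from the axis, 45 degrees anticlockwise (from above) of test_mark_a; the other slot faces it across the neck. Angle of the cap's x axis in the canister's frame: +45 (or 225) degrees enters, 0 (or 180) is test, -45 (or 135) is lock.
- test_mark_a (a point): One single-bar test mark on the rim, 28 mm from the axis on the canister's +x side; the other is half a turn away.
- test_mark_b (a point): The other single-bar test mark, on the canister's -x side.
- lock_mark_a (a point): One double-bar lock mark on the rim, 45 degrees clockwise of test_mark_a, 28 mm from the axis.
- lock_mark_b (a point): The other double-bar lock mark, half a turn away.
- contact_pin (a joint): Travel of the sprung brass contact pin in the neck, m; 0 = free, its domed top 9 mm below the rim; grows as pressed. About 0.0093 with the cap flush on the rim (about 10 N), 0.0055 (7 N) with the cap let go in the guided track (it then rides 4 mm high), 0.003 with the cap risen into the lock.
- cap: Loose bayonet cap, about 90 g, standing on its nose. Origin: centre of the nose's underside, z up; heights from there. Nose 34 mm diameter, bevelled over 4 mm; two lugs 8 mm wide, 22 mm out along +x and -x, 4 to 9 mm high; flange 54 mm diameter, 19 to 27 mm high; black grip bar on top along x, 44 long, 14 wide, up to 48.5 mm: pinch it across y from above. Both ends alike: fits either way round.
- cap_seat (a point): Centre of the flange's underside, 19 mm above the cap's origin; level with the rim when the cap is pressed flush (nose then 19 mm below the rim).
- cap_grip (a point): Middle of the grip bar, 37.5 mm above the nose.
- pointer_a (a point): The cap's light pointer at the flange edge on its +x side, 28 mm from its axis, at the flange's underside.
- pointer_b (a point): The same pointer on the -x side.
- multimeter: Hand meter lying on its back, 146 x 69 x 47 mm, a bystander beyond the nest. Origin: centre of its underside.
- flux_tin: Small round tin, 56 mm across, 20 mm high, a bystander at the bench's front. Origin: centre of its underside.
- side_cutter: Side cutter with blue handles, 142 x 60 x 15 mm, a bystander lying on the left of the nest. Origin: centre of its underside.
- handset: Black telephone handset, 48 x 200 x 42 mm, a bystander lying behind the cap. Origin: centre of its underside.
There are look-alikes about, which are no part of the job. Leave any red or yellow look-alike of the cap alone.

How it is judged:
By the outcome, as a careful person would: the job done as asked, in the order asked, and still so for the second after the job is handed in, while the arm keeps its last pose, push and grip.
It also fails if it takes over 64 s, if anything falls off the work surface, if the arm or the gripper's body presses on something with over 40 N, if the wrist force passes 120 N, or if a joint passes its speed limit or range.

## Robot

A 7-joint arm with a two-finger parallel gripper is mounted at the origin on a cart in front of the work surface, level with it; the furniture and walls round the work are solid. World frame = base frame: x ahead of the robot, y to its left, z up, the work surface at z = 0. Lengths are in m, angles in rad, forces in N, time in s.
With the tool pointing down it reaches from about 0.425 to 0.875 m from the base axis. Payload 8.4 kg.
Tool frame: the origin (TCP) lies midway between the tips of the shut fingers; the grasp point (between the pads) lies 19 mm behind it (env.grasp_offset is the distance from the TCP to the grasp point, in m); z points along the fingers, y is the line along which they close (so a half turn about z gives the same grasp; the last joint's range is limited). The gripper opens to 87 mm and grips with 3 to 60 N. Pads are 19 mm wide; open, the fingers measure 117 mm over their backs; the gripper's body (75 mm by 190 mm) begins 51 mm behind the grasp point.
Start: joints at [-1.449, 0.333, 0.04, 1.465, -0.013, 1.343, -0.059], TCP at [0.142, 0.634, 0.223] pointing down, gripper open.
Joint ranges: [-2.58, 2.58], [-0.38, 2.09], [-1.3, 1.39], [0.25, 2.4], [-1.5, 4.64], [0.08, 2.09], [-2.65, 2.65]. Speed limits (rad/s): [2.22, 2.22, 2.79, 2.79, 3.14, 3.14, 3.14].

## Interface

Orientations are given as [roll, pitch, yaw] about the fixed x, y, z axes, in that order (R = Rz(yaw) Ry(pitch) Rx(roll)).
In Python, from plant import env gives the robot as it stands.
- The arm moves only by the shell command python3 -m handwheel 'ROWS' [OPENING] [FORCE]. ROWS is JSON, a list of rows, each a list of 2 entries, a list of its own where there are three numbers: the shift along the tool's x, y, z as a fraction of full scale, then the turn about the tool's z as a fraction of full scale. In form: [[[dx, dy, dz], twist], ...]. A call has 1 to 12 rows; each row shifts and turns the commanded pose from where the row before left it, along the tool's axes as they then stand; what a row does not reach is not made up. Full scale, the value 1, is 4 cm for a shift and 5 degrees for a turn. A row lasts 1/12 s, in which the tool goes at most 41.7 mm and 7.16 degrees, less where a joint would pass 70% of its speed; a pose out of reach is approached as far as the arm can. A call with a number of a shift or a turn outside -1 to 1 is refused whole. A call with a gripper value outside its range is refused whole. OPENING is the opening, from -1 (shut) to 1 (fully open), set as the call begins (- or left out, the last holds). The fingers move at their own pace and stop on an object; FORCE is the grip in N (left out, the last holds). Time passes only in rows, so rows that do not move let the fingers close. It gives the time, the measured TCP pose, the force, the opening and the grip force at its end, in the units of the state.
- env.get_state(): the state, without advancing time (a new reading comes with each control period).
- env.grab_frame(name): name is "scene" or "top" or "wrist"; returns a dict with "pixels" (400x640x3 uint8, red, green, blue), "K" (3x3 intrinsics, pixels), "distortion" ([k1, k2, p1, p2, k3] as OpenCV has them; the pictures are not rectified), "view" (4x4, takes a point from world to camera coordinates). Camera axes: x right, y down, z forward; pixel columns grow to the right and rows downward; lengths in m; the calibration is good to about 2 mm. A picture is of the moment at which its call begins. There is no depth.
- env.finish_job(): hands the job in; it is judged then, once.
Trained networks look in the newest picture that a camera, given by its name, has taken for a name from the list of things; names that differ only in an ending like _2 or _b are one class to them, and where a whole thing is asked for, a point or a joint stands for the part that bears it (a point fixed in the world has none). Each returns a list of dicts, best first, with "conf" (0 to 1); they miss things now and then, are a little off and sometimes report something else, mostly with a low value. They report only what shows in the picture. A call takes as long as a camera call. They do not tell look-alikes from the thing itself.
- env.recognise(label, camera): "pixel" ([column, row] in pixels, amid what is visible of it).
- env.tip_of(label, camera): "pixel" ([column, row] in pixels: a listed point, or the origin of a listed thing).
The state is a dict: "time": time; "q": joint angles; "dq": joint speeds; "effort": joint torques, N m; "tool_pos": TCP position; "ee_rot": TCP orientation; "ft_force": force on the tool from outside, world axes, zero at the start; "ft_torque": the same for the moment, N m; "finger_gap": opening from 0.0 (shut) to 1.0 (fully open); "grip_force": force on a finger pad.
Only numpy, scipy, OpenCV 4.12 (cv2) and the standard library are available. Lean on these libraries where they do the work, as an engineer would, in place of code of your own. Each camera call takes 0.05 s, during which the arm holds its last target. There are 200 camera calls.

## Working session

There is one attempt and no reset: what is moved stays moved. The work goes in short steps, Python scripts to look and compute and a shell command to move; the robot and the scene stay as the last step left them, time stands still between calls to the robot, and variables do not carry over. Pictures are saved under pics/ and viewed, at most 10 in all, crops included, and the job is handed in when it is done.

```bash
ls; mkdir -p pics; cat > h.py <<'E'
import numpy as np, cv2
from plant import env
def snap(n):
    f=env.grab_frame(n); return f
def ray(f,px):
    K=np.array(f["K"]);D=np.array(f["distortion"]);V=np.array(f["view"])
    u=cv2.undistortPoints(np.array([[px]],float),K,D)[0,0]
    R,t=V[:3,:3],V[:3,3]
    return -R.T@t, R.T@np.array([u[0],u[1],1.])
def atz(f,px,z):
    o,d=ray(f,px); return o+d*(z-o[2])/d[2]
def proj(f,P):
    V=np.array(f["view"]);r,_=cv2.Rodrigues(V[:3,:3])
    return cv2.projectPoints(np.array(P,float).reshape(-1,1,3),r,V[:3,3],np.array(f["K"]),np.array(f["distortion"]))[0][:,0]
def save(f,name,box=None,s=1):
    im=np.array(f["pixels"])[:,:,::-1]
    if box: im=im[box[1]:box[3],box[0]:box[2]]
    cv2.imwrite("pics/"+name,cv2.resize(im,None,fx=s,fy=s,interpolation=cv2.INTER_CUBIC))
E
python3 - <<'E'
from h import *
Z=dict(canister_rim=.106,code_plate=None,cap=0,cap_grip=.0375,pointer_a=.019,test_mark_a=.106,slot_a=.106,lock_mark_a=.106,reader_window=.05,test_nest=0,cap_seat=.019,multimeter=0,flux_tin=0,side_cutter=0,handset=0)
for c in("top","scene"):
    f=snap(c); save(f,c+"0.png"); print(c,np.array(f["view"]).round(2).tolist())
    for l,z in Z.items():
        r=env.tip_of(l,c)[:4]
        print(l,[(np.round(x["pixel"],1).tolist(),round(x["conf"],2),atz(f,x["pixel"],z).round(3)[:2].tolist() if z is not None else 0) for x in r])
s=env.get_state();print(s["time"],s["tool_pos"],s["ee_rot"],s["finger_gap"],env.grasp_offset)
E
```

```text
pics
top [[-0.01, -1.0, 0.01, -0.0], [-0.99, 0.01, -0.13, 0.57], [0.13, -0.01, -0.99, 1.01], [0.0, 0.0, 0.0, 1.0]]
canister_rim []
code_plate [([308.0, 211.4], 0.71, 0)]
cap [([456.6, 214.9], 0.78, [0.52, -0.409]), ([432.2, 232.2], 0.67, [0.471, -0.335]), ([396.3, 221.7], 0.67, [0.502, -0.233])]
cap_grip [([458.4, 205.6], 0.86, [0.543, -0.401]), ([429.8, 237.0], 0.74, [0.457, -0.316]), ([437.7, 237.3], 0.67, [0.456, -0.338])]
pointer_a [([460.9, 222.0], 0.79, [0.498, -0.413]), ([452.9, 200.9], 0.75, [0.558, -0.393]), ([437.9, 242.4], 0.66, [0.442, -0.344]), ([432.6, 221.3], 0.57, [0.501, -0.332])]
test_mark_a [([319.1, 206.7], 0.68, [0.537, -0.012]), ([305.5, 193.4], 0.62, [0.572, 0.022])]
slot_a [([300.3, 196.5], 0.62, [0.564, 0.036]), ([436.5, 242.3], 0.59, [0.442, -0.312]), ([431.0, 236.7], 0.33, [0.457, -0.298])]
lock_mark_a [([315.4, 208.9], 0.92, [0.531, -0.003]), ([311.6, 185.4], 0.77, [0.592, 0.007])]
reader_window [([277.5, 196.0], 0.81, [0.573, 0.1])]
test_nest [([314.7, 202.1], 0.65, [0.561, -0.001])]
cap_seat [([394.7, 221.4], 0.84, [0.502, -0.225]), ([433.9, 235.3], 0.72
[... 1216 characters left out ...]
], 0.82, [0.584, 0.008]), ([310.9, 195.8], 0.59, [0.534, 0.003])]
reader_window [([305.9, 190.5], 0.93, [0.556, 0.091])]
test_nest [([318.4, 220.5], 0.63, [0.558, 0.008])]
cap_seat [([340.6, 323.1], 0.83, [0.46, -0.337]), ([382.8, 339.1], 0.71, [0.526, -0.412]), ([330.4, 329.0], 0.59, [0.432, -0.341]), ([333.4, 285.8], 0.56, [0.49, -0.235])]
multimeter [([393.5, 219.2], 0.66, [0.758, -0.076])]
flux_tin [([278.4, 276.5], 0.57, [0.382, -0.138])]
side_cutter [([290.2, 155.9], 0.63, [0.6, 0.34]), ([311.2, 197.2], 0.27, [0.58, 0.111])]
handset [([311.0, 205.9], 0.31, [0.564, 0.075])]
1.6 [0.14238754 0.63418995 0.22254296] [-3.14154066e+00  2.02652958e-05  2.92074124e+00] 0.9967440503027054 0.0187
```

```bash
python3 - <<'E'
import cv2,numpy as np
a=cv2.imread("pics/top0.png")[120:290,250:490]
b=cv2.imread("pics/scene0.png")[150:370,240:440]
a=cv2.resize(a,(800,566),interpolation=2); cv2.imwrite("pics/a.png",a)
cv2.imwrite("pics/b.png",cv2.resize(b,(545,600),interpolation=2))
E
```

```text
(no output)
```

View pics/a.png

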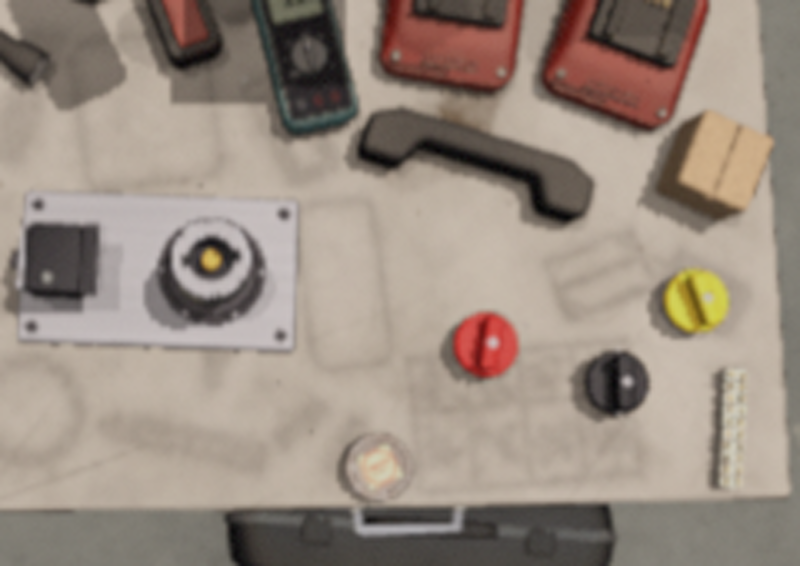

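View pics/b.png

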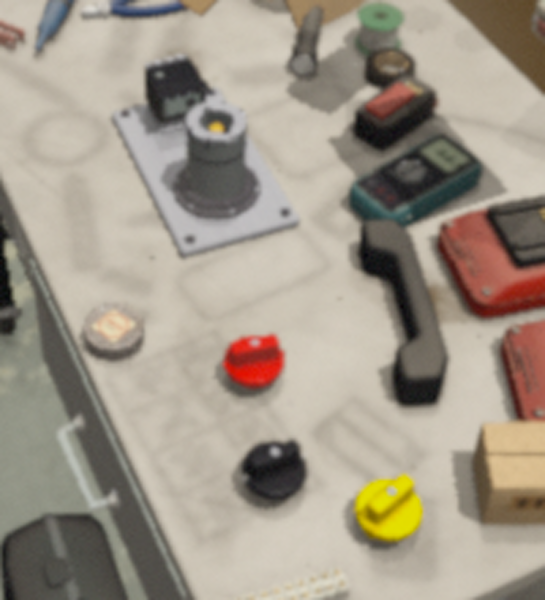

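The caps in the top image: red (395,223), black (435,235) and yellow (459,210). The task rules out red and yellow look-alikes, so the black one is the cap; the enlarged crop shows it black with a light pointer dot. The nest is at about (0.56, 0.0), with the reader on the world +y side. Next I move above the canister for a closer look.

```bash
python3 -m handwheel '[[[-0.4,-0.4,-0.3],0],[[-0.68,-0.66,-0.2],0],[[-0.68,-0.66,-0.2],0],[[-0.68,-0.66,-0.2],0],[[-0.68,-0.66,-0.2],0],[[-0.68,-0.66,-0.2],0],[[-0.68,-0.66,-0.2],0],[[-0.68,-0.66,-0.2],0],[[-0.68,-0.66,-0.2],0],[[-0.68,-0.66,0],0]]' 1; python3 -m handwheel '[[[-0.68,-0.66,0],0],[[-0.68,-0.66,0],0],[[-0.68,-0.66,0],0],[[-0.68,-0.66,0],0],[[-0.68,-0.66,0],0],[[-0.68,-0.66,0],0],[[-0.68,-0.66,0],0],[[-0.68,-0.66,0],0],[[-0.68,-0.66,0],0],[[-0.6,-0.6,0],0],[[0,0,0],0]]'
python3 - <<'E'
from h import *
s=env.get_state();print(s["time"],s["tool_pos"].round(3),s["ee_rot"].round(3),s["q"].round(2))
f=snap("wrist");save(f,"w1.png");print(np.array(f["view"]).round(2).tolist())
Z=dict(canister_rim=.106,test_mark_a=.106,slot_a=.106,lock_mark_a=.106,test_nest=0,reader_window=.05)
for l,z in Z.items():
    r=env.tip_of(l,"wrist")[:4]
    print(l,[(np.round(x["pixel"],1).tolist(),round(x["conf"],2),atz(f,x["pixel"],z).round(4)[:2].tolist()) for x in r])
E
```

```text
time: 2.43
tool_pos: [0.3424, 0.3283, 0.3004]
ee_rot: [3.139, 0.001, 2.921]
ft_force: [0.5, 0.2, 0.1]
finger_gap: 1.001
grip_force: 0.0
time: 3.35
tool_pos: [0.5483, 0.0084, 0.2989]
ee_rot: [-3.139, 0.002, 2.913]
ft_force: [-0.4, -1.3, -0.3]
finger_gap: 1.001
grip_force: 0.0
3.35 [0.548 0.008 0.299] [-3.139e+00  2.000e-03  2.913e+00] [-0.76  0.09  0.72  1.63 -0.06  1.44  1.31]
[[0.23, 0.97, -0.0, -0.13], [0.94, -0.22, 0.27, -0.57], [0.26, -0.06, -0.96, 0.32], [0.0, 0.0, 0.0, 1.0]]
canister_rim [([320.2, 187.5], 0.68, [0.5605, 0.0055])]
test_mark_a [([338.9, 198.4], 0.76, [0.5771, 0.0227]), ([297.1, 176.2], 0.65, [0.5427, -0.0158]), ([188.3, 72.8], 0.65, [0.4156, -0.0965]), ([329.8, 158.3], 0.26, [0.5318, 0.0226])]
slot_a [([346.2, 175.6], 0.73, [0.554, 0.0357]), ([399.1, 164.4], 0.39, [0.5548, 0.0932])]
lock_mark_a [([311.3, 164.1], 0.8, [0.5334, 0.0021])]
test_nest [([316.2, 166.5], 0.84, [0.5549, 0.0009])]
reader_window [([399.6, 162.2], 0.83, [0.5644, 0.105]), ([575.1, 148.8], 0.47, [0.5965, 0.3218])]
```

View pics/w1.png

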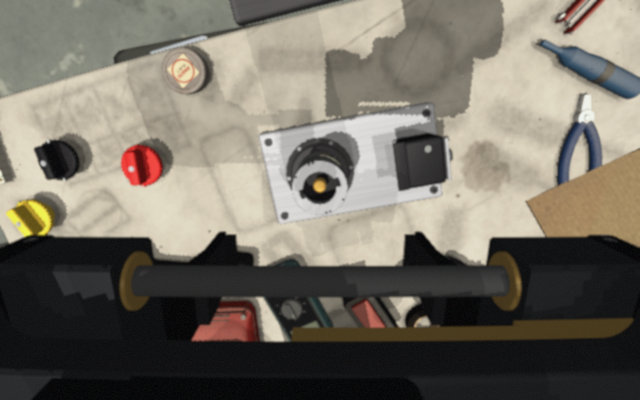

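The wrist view shows the canister rim at about (320,187), plate screws at (268,142), (427,113), (285,215) and (434,189), and the black cap at (57,160). I'll get the nest yaw from the screws and the canister angle from a crop of the rim.

```bash
python3 - <<'E'
from h import *
def scr(f,pts):
    g=cv2.cvtColor(np.array(f["pixels"]),cv2.COLOR_RGB2GRAY).astype(float);o=[]
    for x,y in pts:
        w=g[y-4:y+5,x-4:x+5];m=np.clip(np.percentile(w,60)-25-w,0,None)
        yy,xx=np.mgrid[-4:5,-4:5];o.append(atz(f,(x+(m*xx).sum()/m.sum(),y+(m*yy).sum()/m.sum()),.012)[:2])
    return np.array(o)
f=snap("wrist")
p=scr(f,[(268,142),(427,113),(285,215),(434,189)])
t=snap("top");p2=scr(t,[(335,184),(261,181),(334,220),(259,217)])
for q in(p,p2):
    print(q.round(4).tolist(), [np.degrees(np.arctan2(-(b-a)[0],(b-a)[1])).round(2) for a,b in((q[0],q[1]),(q[2],q[3]))])
    c=q.mean(0);print("c",c)
# ring fit of the rim: bright pixels unprojected
g=np.array(f["pixels"]);save(f,"w1c.png",(270,130,370,230),6)
print(proj(f,[[.56,.004,.106]]),proj(t,[[.56,.004,.106]]))
E
```

```text
[[0.5062, -0.0493], [0.515, 0.1616], [0.6106, -0.053], [0.6111, 0.1617]] [np.float64(-2.39), np.float64(-0.14)]
c [0.56072104 0.05523121]
[[0.6092, -0.0487], [0.6219, 0.1569], [nan, nan], [0.526, 0.147]] [np.float64(-3.55), np.float64(nan)]
c [nan nan]
[[310.89497548 191.54482975]] [[312.67590654 197.78991096]]<stdin>:6: RuntimeWarning: invalid value encountered in scalar divide
```

View pics/w1c.png

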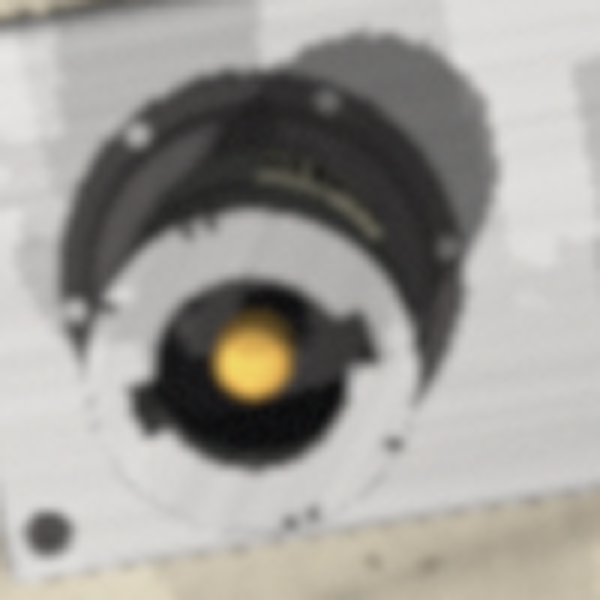

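The crop shows the slots at (152,407) and (357,338), single marks at (110,300) and (395,443), double marks at (197,225) and (302,518), and the brass pin centred at about (253,360).

```bash
python3 - <<'E'
from h import *
f=snap("wrist")
P=lambda x,y,z=.106: atz(f,(270+x/6,130+y/6),z)[:2]
for n,a,b,o in(("test",(110,300),(395,443),0),("lock",(302,518),(197,225),45),("slot",(152,407),(357,338),-45)):
    A,B=P(*a),P(*b);d=B-A;print(n,((A+B)/2).round(4),np.linalg.norm(d).round(4),(np.degrees(np.arctan2(d[1],d[0]))+o).round(1))
t=snap("top")
for F,n,c in((f,"w",(.56,.004)),(t,"t",(.56,.004))):
    g=cv2.cvtColor(np.array(F["pixels"]),cv2.COLOR_RGB2GRAY)
    L=cv2.createLineSegmentDetector().detect(g)[0][:,0]
    for l in L:
        A,B=atz(F,l[:2],.012)[:2],atz(F,l[2:],.012)[:2]
        d=B-A;m=(A+B)/2
        if np.linalg.norm(d)>.06 and abs(m[0]-.56)<.09 and -.1<m[1]<.19:
            print(n,A.round(3),B.round(3),(np.degrees(np.arctan2(d[1],d[0]))%90).round(2))
s=env.get_state();print(s["tool_pos"].round(4),s["ee_rot"].round(3),s["q"].round(2))
E
```

```text
test [0.561 0.005] 0.0581 50.1
lock [0.5613 0.0043] 0.0579 -128.7
slot [0.5611 0.005 ] 0.0394 51.6
w [0.612 0.167] [0.611 0.104] 88.9
w [0.504 0.12 ] [0.499 0.014] 87.08
w [0.499 0.013] [ 0.496 -0.061] 87.29
w [ 0.49  -0.059] [0.493 0.006] 87.53
w [0.49  0.098] [0.504 0.16 ] 77.9
w [ 0.534 -0.064] [ 0.619 -0.068] 86.92
w [0.622 0.008] [0.627 0.104] 87.1
t [0.512 0.171] [0.594 0.183] 7.92
t [0.516 0.152] [0.74  0.167] 3.81
t [ 0.627 -0.082] [ 0.531 -0.083] 0.87
t [ 0.588 -0.046] [ 0.657 -0.043] 1.87
t [0.651 0.125] [0.59 0.12] 4.55
[0.5461 0.0161 0.2987] [3.141 0.    2.922] [-0.77  0.09  0.72  1.63 -0.06  1.45  1.3 ]
```

Nest yaw is about −2.9°, the axis is at (0.561, 0.0047), and the canister stands about +54° from facing the reader. I'll descend and grip.

```bash
python3 -m handwheel '[[[-0.425,-0.2,0],0],[[0,0,0.5],0],[[0,0,0.9],0],[[0,0,0.9],0],[[0,0,0.9],0],[[0,0,0.8],0],[[0,0,0],0],[[0,0,0],0]]' 1;  python3 -c "
from h import *
f=snap('wrist');save(f,'w2.png')
s=env.get_state();print(s['tool_pos'].round(4),s['ee_rot'].round(3),s['time'])"
```

```text
time: 4.57
tool_pos: [0.5602, 0.004, 0.1381]
ee_rot: [-3.14, -0.002, 2.921]
ft_force: [0.6, 0.1, 0.2]
finger_gap: 1.001
grip_force: 0.0
[0.5616 0.0039 0.1399] [-3.141e+00  1.000e-03  2.921e+00] 4.6167
```

```bash
python3 -m handwheel '[[[0,0,0.6],0],[[0,0,0.6],0],[[0,0,0.38],0],[[0,0,0],0]]' 1; python3 -m handwheel '[[[0,0,0],0],[[0,0,0],0],[[0,0,0],0],[[0,0,0],0],[[0,0,0],0],[[0,0,0],0]]' -1 55
```

```text
time: 4.95
tool_pos: [0.561, 0.0044, 0.0752]
ee_rot: [-3.141, -0.001, 2.921]
ft_force: [0.4, 0.1, -0.2]
finger_gap: 1.003
grip_force: 0.0
time: 5.45
tool_pos: [0.5616, 0.004, 0.0762]
ee_rot: [3.141, 0.001, 2.921]
ft_force: [-1.2, -1.4, 5.9]
finger_gap: 0.677
grip_force: 55.0
```

Gripped. Now I turn it 54° clockwise (positive twist).

```bash
python3 -m handwheel '[[[0,0,0],0.5],[[0,0,0],0.9],[[0,0,0],0.9],[[0,0,0],0.9],[[0,0,0],0.9],[[0,0,0],0.9],[[0,0,0],0.9],[[0,0,0],0.9],[[0,0,0],0.9],[[0,0,0],0.9],[[0,0,0],0.9],[[0,0,0],0.9]]' -; python3 -m handwheel '[[[0,0,0],0.4],[[0,0,0],0],[[0,0,0],0],[[0,0,0],0]]'; python3 -c "
from h import *
for c in('wrist','top'):
  f=snap(c);save(f,'%s3.png'%c)
  print(proj(f,[[.561,.0047,.106]]))
s=env.get_state();print(s['ft_torque'],s['q'].round(2))"
```

```text
time: 6.45
tool_pos: [0.5609, 0.0031, 0.0762]
ee_rot: [-3.141, 0.0, 2.01]
ft_force: [-4.9, -2.5, 10.9]
finger_gap: 0.679
grip_force: 55.0
time: 6.78
tool_pos: [0.5609, 0.0031, 0.0762]
ee_rot: [-3.141, 0.0, 1.977]
ft_force: [-6.0, -3.0, 10.4]
finger_gap: 0.675
grip_force: 55.0
[[320.26712005 276.49251792]]
[[312.40055224 197.40682586]]
[-0.55257091  1.068673   -0.06211579] [-0.81  0.38  0.88  1.89 -0.34  1.03  0.62]
```

```bash
python3 -m handwheel '[[[0,0,0],0],[[0,0,0],0],[[0,0,0],0],[[0,0,0],0],[[0,0,-0.5],0],[[0,0,-0.9],0],[[0,0,-0.9],0],[[0,0,-0.9],0],[[0,0,-0.9],0],[[0,0,-0.9],0],[[0,0,0],0],[[0,0,0],0]]' 1 ; python3 -m handwheel '[[[0,0,0],0],[[0,0,0],0]]'; python3 - <<'E'
from h import *
f=snap('wrist');c=proj(f,[[.561,.0047,.106]])[0];print(c)
x,y=np.round(c).astype(int)-50;print(x,y);save(f,"w4.png",(x,y,x+100,y+100),6)
for l in("test_mark_a","slot_a","lock_mark_a","code_plate","reader_window"):
    print(l,[(np.round(q["pixel"],1).tolist(),round(q["conf"],2),atz(f,q["pixel"],.106).round(4)[:2].tolist()) for q in env.tip_of(l,"wrist")[:3]])
s=env.get_state();print(s["tool_pos"].round(4),s["ee_rot"].round(3))
E
```

```text
time: 7.88
tool_pos: [0.5621, 0.0041, 0.2772]
ee_rot: [3.138, 0.0, 1.979]
ft_force: [-0.8, 0.2, -0.9]
finger_gap: 1.0
grip_force: 0.0
time: 8.05
tool_pos: [0.5604, 0.0042, 0.274]
ee_rot: [-3.14, -0.0, 1.979]
ft_force: [-0.7, 0.4, -0.3]
finger_gap: 0.998
grip_force: 0.0
[320.34545265 181.75861011]
270 132
test_mark_a [([296.3, 172.8], 0.97, [0.5354, 0.0036]), ([345.2, 192.1], 0.57, [0.5883, 0.0049])]
slot_a [([348.3, 168.7], 0.66, [0.5812, 0.0279])]
lock_mark_a [([328.0, 206.3], 0.91, [0.5784, -0.0158]), ([309.6, 156.7], 0.63, [0.5413, 0.0236])]
code_plate [([330.8, 151.9], 0.74, [0.5585, 0.0363]), ([345.8, 194.8], 0.69, [0.5901, 0.0026])]
reader_window [([360.4, 90.8], 0.56, [0.5608, 0.0998])]
[0.5609 0.0039 0.2749] [-3.141  0.     1.978]
```

View pics/w4.png

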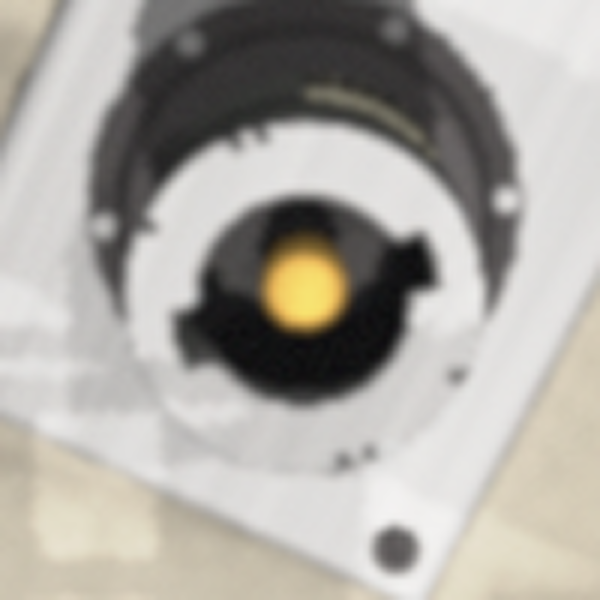

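Crop: slots at (195,337) and (418,264), test marks at (148,225) and (457,376), lock marks at (248,138) and (355,460). The code plate edge is up-right, toward the reader.

```bash
python3 - <<'E'
from h import *
f=snap("wrist")
P=lambda x,y,z=.106: atz(f,(270+x/6,132+y/6),z)[:2]
for n,a,b,o in(("test",(148,225),(457,376),0),("lock",(248,138),(355,460),45),("slot",(195,337),(418,264),-45)):
    A,B=P(*a),P(*b);d=B-A;print(n,((A+B)/2).round(4),np.linalg.norm(d).round(4),(np.degrees(np.arctan2(d[1],d[0]))+o).round(1))
g=cv2.cvtColor(np.array(f["pixels"]),cv2.COLOR_RGB2GRAY)
for l in cv2.createLineSegmentDetector().detect(g)[0][:,0]:
    A,B=atz(f,l[:2],.012)[:2],atz(f,l[2:],.012)[:2]
    d=B-A;m=(A+B)/2
    if np.linalg.norm(d)>.05 and abs(m[0]-.56)<.09 and -.1<m[1]<.19:
        print(A.round(3),B.round(3),((np.degrees(np.arctan2(d[1],d[0]))+20)%90-20).round(2))
E
```

```text
test [0.5622 0.004 ] 0.058 -3.2
lock [0.5621 0.0037] 0.0581 -3.6
slot [0.5625 0.0042] 0.0395 -3.1
[0.606 0.164] [0.603 0.099] -2.53
[0.543 0.169] [0.602 0.167] -2.35
[0.546 0.063] [0.596 0.036] 61.89
[0.503 0.073] [ 0.496 -0.061] -2.75
[ 0.492 -0.057] [0.495 0.007] -2.73
[0.495 0.008] [0.498 0.074] -2.75
[ 0.62  -0.042] [0.63 0.16] -2.67
[ 0.558 -0.065] [ 0.619 -0.068] -3.04
[0.634 0.158] [0.631 0.108] -2.92
[0.584 0.08 ] [0.531 0.083] -2.69
```

The canister faces the reader to within about 0.5°. On to the cap.

```bash
python3 -m handwheel '[[[-0.3,-0.25,0],0],[[-0.68,-0.56,0],0],[[-0.68,-0.56,0],0],[[-0.68,-0.56,0],0],[[-0.68,-0.56,0],0],[[-0.68,-0.56,0],0],[[-0.68,-0.56,0],0],[[-0.68,-0.56,0],0],[[-0.68,-0.56,0],0],[[-0.68,-0.56,0],0],[[-0.4,-0.32,0],0],[[0,0,0],0.5]]' 1; python3 -m handwheel '[[[0,0,0],1],[[0,0,0],1],[[0,0,0],1],[[0,0,0],1],[[0,0,0],1],[[0,0,0],1],[[0,0,0],1],[[0,0,0],1],[[0,0,0],1],[[0,0,0],1],[[0,0,0],1],[[0,0,0],1]]';python3 -m handwheel '[[[0,0,0],1],[[0,0,0],1],[[0,0,0],1],[[0,0,0],1],[[0,0,0],1],[[0,0,0],1],[[0,0,0],1],[[0,0,0],1],[[0,0,0],0.7],[[0,0,0],0],[[0,0,0],0]]'
python3 - <<'E'
from h import *
s=env.get_state();print(s["tool_pos"].round(4),s["ee_rot"].round(3),s["q"].round(2))
f=snap('wrist');c=proj(f,[[.462,-.335,.03]])[0];print(c)
x,y=np.round(c).astype(int)-40;print(x,y);save(f,"w5.png",(x,y,x+80,y+80),7)
for l,z in(("cap_grip",.0375),("pointer_a",.019),("cap_seat",.019),("cap",0)):
    print(l,[(np.round(q["pixel"],1).tolist(),round(q["conf"],2),atz(f,q["pixel"],z).round(4)[:2].tolist()) for q in env.tip_of(l,"wrist")[:4]])
E
```

```text
time: 9.4
tool_pos: [0.4592, -0.3414, 0.2757]
ee_rot: [-3.14, 0.002, 1.927]
ft_force: [0.1, -0.1, -0.7]
finger_gap: 0.999
grip_force: 0.0
time: 10.4
tool_pos: [0.4625, -0.336, 0.2754]
ee_rot: [-3.142, 0.0, 0.883]
ft_force: [0.4, 0.7, 0.7]
finger_gap: 1.001
grip_force: 0.0
time: 11.32
tool_pos: [0.4627, -0.3358, 0.2754]
ee_rot: [-3.142, 0.0, 0.13]
ft_force: [-1.1, -0.4, 0.7]
finger_gap: 1.0
grip_force: 0.0
[ 0.4627 -0.3358  0.2754] [-3.142  0.     0.13 ] [-0.51  0.37  1.36  1.62 -0.36  1.45 -0.55]
[319.13543003 169.74329776]
279 130
cap_grip [([317.4, 170.1], 0.85, [0.4626, -0.3328]), ([387.2, 120.9], 0.79, [0.5308, -0.4059]), ([230.4, 129.1], 0.64, [0.4977, -0.2255])]
pointer_a [([315.6, 188.4], 0.92, [0.4355, -0.3339]), ([321.0, 143.4], 0.76, [0.493, -0.3332]), ([226.3, 153.6], 0.69, [0.4653, -0.2177]), ([379.4, 95.9], 0.65, [0.5581, -0.395])]
cap_seat [([385.0, 121.8], 0.59, [0.5292, -0.4071])]
cap [([382.6, 118.0], 0.88, [0.5331, -0.4069]), ([233.9, 127.6], 0.78, [0.4967, -0.2204]), ([319.8, 167.1], 0.57, [0.4602, -0.3361])]
```

View pics/w5.png

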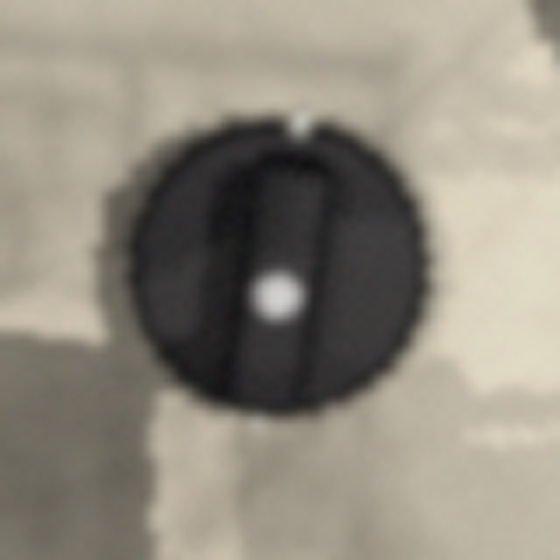

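The cap is black with its bar from (292,160) to (268,400) in the crop, the far pointer at (303,125) and the near one at about (258,422).

```bash
python3 - <<'E'
from h import *
f=snap("wrist")
P=lambda x,y,z: atz(f,(279+x/7,130+y/7),z)[:2]
for n,a,b,z in(("bar",(268,400),(292,162),.0485),("ptr",(258,422),(303,125),.023)):
    A,B=P(*a,z),P(*b,z);d=B-A;print(n,((A+B)/2).round(4),np.linalg.norm(d).round(4),np.degrees(np.arctan2(d[1],d[0])).round(1))
print("flangeL/R",P(133,275,.024),P(427,260,.024),"pin dot",P(278,295,.0485))
E
```

```text
bar [ 0.465  -0.3342] 0.0406 1.7
ptr [ 0.4616 -0.3346] 0.0542 -1.1
flangeL/R [ 0.45851631 -0.30862332] [ 0.46796542 -0.36008922] pin dot [ 0.46285585 -0.33415105]
```

```bash
python3 -m handwheel '[[[0,-0.04,0.3],1],[[0,0,0.9],0.28],[[0,0,0.9],0],[[0,0,0.9],0],[[0,0,0.9],0],[[0,0,0.9],0],[[0,0,0.6],0],[[0,0,0],0],[[0,0,0],0]]' 0 40
python3 - <<'E'
from h import *
f=snap('wrist');save(f,"w6.png")
for l,z in(("cap_grip",.0375),("pointer_a",.019)):
    print(l,[(np.round(q["pixel"],1).tolist(),round(q["conf"],2),atz(f,q["pixel"],z).round(4)[:2].tolist()) for q in env.tip_of(l,"wrist")[:4]])
s=env.get_state();print(s["tool_pos"].round(4),s["ee_rot"].round(3),s["q"].round(2))
E
```

```text
time: 12.37
tool_pos: [0.4623, -0.3339, 0.0592]
ee_rot: [-3.141, 0.002, 0.016]
ft_force: [1.3, -1.2, 0.8]
finger_gap: 0.514
grip_force: 0.0
cap_grip [([321.1, 234.1], 0.97, [0.4642, -0.3345]), ([454.1, 117.4], 0.94, [0.5318, -0.4043]), ([128.2, 179.2], 0.76, [0.4951, -0.2253])]
pointer_a [([433.2, 70.2], 0.86, [0.5573, -0.3965]), ([141.7, 213.6], 0.83, [0.4687, -0.2202]), ([143.4, 122.6], 0.77, [0.5255, -0.2282]), ([320.7, 180.0], 0.75, [0.4924, -0.3338])]
[ 0.464  -0.3348  0.0614] [ 3.14e+00 -2.00e-03  1.70e-02] [-0.33  0.56  1.14  1.88 -0.58  1.08 -0.51]
```

```bash
python3 -m handwheel '[[[0,0,0.5],0],[[0,0,0.27],0],[[0,0,0],0],[[0,0,0],0]]'; python3 -m handwheel '[[[0,0,0],0],[[0,0,0],0],[[0,0,0],0],[[0,0,0],0],[[0,0,0],0]]' -1 45;  python3 -m handwheel '[[[0,0,-0.4],0],[[0,0,-0.9],0],[[0,0,-0.9],0],[[0,0,-0.9],0],[[0,0,-0.9],0],[[0,0,-0.6],0],[[0,0,0],0],[[0,0,0],0]]'; python3 -c "
from h import *
s=env.get_state();print(s['tool_pos'].round(4),s['ee_rot'].round(3),s['q'].round(2))"
```

```text
time: 12.85
tool_pos: [0.463, -0.334, 0.0291]
ee_rot: [3.141, 0.0, 0.017]
ft_force: [-0.2, -0.2, -0.7]
finger_gap: 0.504
grip_force: 0.0
time: 13.27
tool_pos: [0.4631, -0.3339, 0.0288]
ee_rot: [3.142, -0.0, 0.017]
ft_force: [0.1, 0.2, 0.5]
finger_gap: 0.21
grip_force: 0.0
time: 13.93
tool_pos: [0.4635, -0.3341, 0.2135]
ee_rot: [3.141, -0.002, 0.017]
ft_force: [0.6, 0.7, -1.1]
finger_gap: 0.159
grip_force: 45.0
[ 0.4635 -0.3341  0.2135] [ 3.141e+00 -2.000e-03  1.700e-02] [-0.47  0.4   1.31  1.72 -0.4   1.33 -0.64]
```

The fingers were still closing as the lift began, so I'll check how the cap sits in the grip.

```bash
python3 - <<'E'
from h import *
f=snap('wrist')
a=np.array(f["pixels"])
t=snap('scene');c=proj(t,[[.463,-.334,.21]])[0];print(c)
x,y=np.round(c).astype(int);w1=a[200:360,200:440,::-1];b=np.array(t["pixels"])[max(0,y-60):y+100,x-120:x+120,::-1]
cv2.imwrite("pics/w7.png",cv2.resize(np.vstack([w1,b[:160]]),None,fx=1.85,fy=1.85,interpolation=2)); print(b.shape)
for l in("cap_grip","cap_seat","pointer_a","cap"):
    for F,n in((f,"wrist"),(t,"scene")):print(l,n,[(np.round(q["pixel"],1).tolist(),round(q["conf"],2)) for q in env.tip_of(l,n)[:5]])
s=env.get_state();p=s["tool_pos"]
for dz in(-.03,-.02,-.01,0.,.01):print(dz,"seat@",proj(f,[p+[0,0,dz]])[0].round(1),proj(t,[p+[0,0,dz]])[0].round(1))
E
```

```text
[344.32072425 266.78813738]
(160, 240, 3)
cap_grip wrist [([320.5, 252.5], 0.87), ([394.1, 114.0], 0.59), ([213.0, 150.8], 0.57)]
cap_grip scene [([383.4, 330.6], 0.68), ([342.7, 262.5], 0.59), ([333.8, 277.7], 0.53)]
cap_seat wrist [([391.2, 116.4], 0.82), ([221.7, 147.4], 0.74), ([320.5, 241.7], 0.58)]
cap_seat scene [([382.0, 336.7], 0.96), ([332.8, 281.4], 0.79), ([343.9, 273.5], 0.59)]
pointer_a wrist [([382.2, 88.9], 0.91), ([396.1, 143.7], 0.88), ([318.5, 285.1], 0.76), ([216.0, 174.5], 0.73), ([219.9, 119.6], 0.61)]
pointer_a scene [([374.0, 345.1], 0.89), ([390.4, 330.6], 0.84), ([342.5, 281.4], 0.76), ([356.7, 267.5], 0.68), ([321.3, 281.8], 0.57)]
cap wrist [([220.9, 142.7], 0.92), ([385.2, 110.0], 0.73), ([318.8, 227.9], 0.59)]
cap scene [([345.4, 280.3], 0.77), ([384.2, 342.6], 0.75), ([331.4, 289.1], 0.66), ([308.9, 188.3], 0.56)]
-0.03 seat@ [319.6 232.6] [343.7 275.8]
-0.02 seat@ [319.6 238.7] [343.9 272.6]
-0.01 seat@ [319.6 245.5] [344.1 269.3]
0.0 seat@ [319.6 252.9] [344.2 266. ]
0.01 seat@ [319.6 261.3] [344.4 262.7]
```

View pics/w7.png

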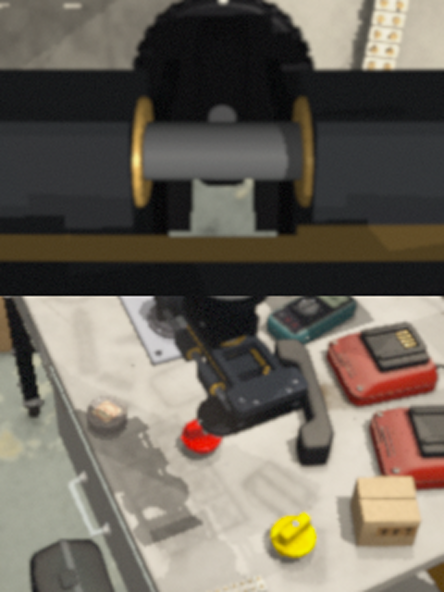

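The cap is held, but it sits about 5–8 mm low in the fingers. I'll set it down and re-grip properly.

```bash
python3 -m handwheel '[[[0,0,0.6],0],[[0,0,0.9],0],[[0,0,0.9],0],[[0,0,0.9],0],[[0,0,0.8],0],[[0,0,0],0],[[0,0,0],0],[[0,0,0],0]]';python3 -m handwheel '[[[0,0,0.1],0],[[0,0,0],0],[[0,0,0],0]]'
```

```text
time: 15.1
tool_pos: [0.4635, -0.3349, 0.0504]
ee_rot: [3.14, -0.001, 0.016]
ft_force: [0.3, -0.7, -0.1]
finger_gap: 0.155
grip_force: 45.0
time: 15.35
tool_pos: [0.4637, -0.334, 0.0456]
ee_rot: [3.141, -0.002, 0.017]
ft_force: [-0.1, -0.1, -0.8]
finger_gap: 0.156
grip_force: 45.0
```

```bash
python3 -m handwheel '[[[0,0,0.07],0],[[0,0,0],0],[[0,0,0],0]]';python3 -m handwheel '[[[0,0,0.06],0],[[0,0,0],0],[[0,0,0],0]]';python3 -m handwheel '[[[0,0,0.05],0],[[0,0,0],0],[[0,0,0],0]]'
```

```text
time: 15.6
tool_pos: [0.463, -0.3338, 0.0418]
ee_rot: [-3.142, -0.0, 0.017]
ft_force: [1.0, -1.1, -0.1]
finger_gap: 0.154
grip_force: 45.0
time: 15.85
tool_pos: [0.4628, -0.3338, 0.0392]
ee_rot: [-3.142, 0.0, 0.016]
ft_force: [-0.6, 0.1, -2.4]
finger_gap: 0.158
grip_force: 45.0
time: 16.1
tool_pos: [0.4629, -0.3338, 0.0372]
ee_rot: [-3.142, 0.0, 0.016]
ft_force: [0.6, 0.1, -0.1]
finger_gap: 0.155
grip_force: 45.0
```

```bash
python3 -m handwheel '[[[0,0,0.06],0],[[0,0,0],0],[[0,0,0],0]]';python3 -m handwheel '[[[0,0,0.04],0],[[0,0,0],0],[[0,0,0],0]]'
```

```text
time: 16.35
tool_pos: [0.4631, -0.334, 0.0351]
ee_rot: [3.141, -0.0, 0.016]
ft_force: [0.3, -0.3, 0.8]
finger_gap: 0.157
grip_force: 45.0
time: 16.6
tool_pos: [0.4636, -0.3345, 0.0347]
ee_rot: [3.141, -0.002, 0.016]
ft_force: [-1.7, 2.4, 16.2]
finger_gap: 0.159
grip_force: 45.0
```

Touchdown at TCP 0.035. I'll open, go down to 0.029 and close with enough wait.

```bash
python3 -m handwheel '[[[0,0,0],0],[[0,0,0],0],[[0,0,0],0],[[0,0,0.09],0],[[0,0,0],0],[[0,0,0],0]]' -0.4;python3 -m handwheel '[[[0,0,0],0],[[0,0,0],0],[[0,0,0],0],[[0,0,0],0],[[0,0,0],0],[[0,0,0],0],[[0,0,0],0],[[0,0,0],0]]' -1 55; python3 -c "
from h import *
s=env.get_state();print(s['tool_pos'].round(4),s['ee_rot'].round(4),s['q'].round(2))"
```

```text
time: 17.1
tool_pos: [0.4627, -0.3336, 0.0293]
ee_rot: [-3.141, 0.001, 0.016]
ft_force: [-0.5, -0.1, 0.1]
finger_gap: 0.298
grip_force: 0.0
time: 17.77
tool_pos: [0.463, -0.3338, 0.0298]
ee_rot: [3.142, 0.0, 0.017]
ft_force: [0.2, -1.3, -1.2]
finger_gap: 0.154
grip_force: 55.0
[ 0.463  -0.3338  0.0298] [3.1416 0.     0.0165] [-0.29  0.59  1.08  1.9  -0.61  1.02 -0.5 ]
```

```bash
python3 -m handwheel '[[[0,0,-0.4],0],[[0,0,-0.9],0],[[0,0,-0.9],0],[[0,0,-0.9],0],[[0,0,-0.9],0],[[0,0,-0.5],0],[[0.1,-0.41,0],0],[[0.25,-0.8,0],0],[[0.25,-0.8,0],0],[[0.25,-0.8,0],0],[[0.25,-0.8,0],0]]';python3 -m handwheel '[[[0.25,-0.8,0],0],[[0.25,-0.8,0],0],[[0.25,-0.8,0],0],[[0.25,-0.8,0],0],[[0.25,-0.8,0],0],[[0.25,-0.8,0],0],[[0,0,0],0],[[0,0,0],0]]';python3 -m handwheel '[[[0,0,0],-0.9],[[0,0,0],-0.9],[[0,0,0],-0.9],[[0,0,0],-0.9],[[0,0,0],-0.9],[[0,0,0],-0.9],[[0,0,0],-0.9],[[0,0,0],-0.9],[[0,0,0],-0.9],[[0,0,0],0],[[0,0,0],0],[[0,0,0],0]]'
python3 - <<'E'
from h import *
s=env.get_state();p=s["tool_pos"];print(p.round(4),s["ee_rot"].round(4),s["q"].round(2))
for n in("wrist","scene","top"):
    f=snap(n);save(f,n+"8.png")
    for l,dz in(("cap_seat",-.0105),("cap_grip",.008),("pointer_a",-.0105),("pointer_b",-.0105),("cap",-.0295)):
        for q in env.tip_of(l,n)[:5]:
            w=atz(f,q["pixel"],p[2]+dz)
            if np.hypot(*(w-p)[:2])<.04: print(n,l,round(q["conf"],2),(w-p)[:2].round(4),np.round(q["pixel"]))
E
```

```text
time: 18.68
tool_pos: [0.5046, -0.1873, 0.2098]
ee_rot: [-3.141, -0.0, 0.016]
ft_force: [0.3, 0.5, -0.4]
finger_gap: 0.155
grip_force: 55.0
time: 19.35
tool_pos: [0.5617, 0.0065, 0.2094]
ee_rot: [3.141, 0.001, 0.021]
ft_force: [-0.1, -1.8, -0.6]
finger_gap: 0.156
grip_force: 55.0
time: 20.35
tool_pos: [0.5612, 0.0034, 0.2098]
ee_rot: [-3.141, -0.0, 0.72]
ft_force: [0.1, -0.4, -0.7]
finger_gap: 0.156
grip_force: 55.0
[0.5612 0.0034 0.2098] [-3.1415e+00 -1.0000e-04  7.1950e-01] [-1.02  0.27  1.12  1.74 -0.25  1.29 -0.7 ]
wrist cap_seat 0.95 [ 0.0008 -0.0005] [321. 244.]
wrist cap_grip 0.73 [0.0029 0.0006] [322. 254.]
wrist pointer_a 0.95 [0.0238 0.0195] [321. 190.]
wrist pointer_a 0.62 [-0.0192 -0.0181] [321. 287.]
wrist pointer_b 0.95 [0.0238 0.0195] [321. 190.]
wrist pointer_b 0.62 [-0.0192 -0.0181] [321. 287.]
wrist cap 0.56 [-0.0007  0.0005] [318. 232.]
scene cap_seat 0.74 [-0.0125  0.0059] [314. 165.]
scene cap_grip 0.48 [-0.0013  0.0049] [319. 159.]
scene pointer_a 0.81 [-0.0207 -0.0187] [315. 171.]
scene pointer_a 0.65 [0.0179 0.006 ] [325. 162.]
scene pointer_b 0.81 [-0.0207 -0.0187] [315. 171.]
scene pointer_b 0.65 [0.0179 0.006 ] [325. 162.]
scene cap 0.73 [-0.0026 -0.0131] [321. 174.]
```

Held well; the cap centre is about 1.5 mm ahead of the TCP along the bar. I'll correct for that and descend in steps.

```bash
python3 -m handwheel '[[[-0.025,-0.02,0],-0.15],[[0,0,0.8],0],[[0,0,0.7],0],[[0,0,0],0],[[0,0,0],0]]';python3 -m handwheel '[[[0,0,0.1],0],[[0,0,0.1],0],[[0,0,0],0],[[0,0,0],0]]';python3 -m handwheel '[[[0,0,0.08],0],[[0,0,0.07],0],[[0,0,0],0],[[0,0,0],0]]'
```

```text
time: 21.67
tool_pos: [0.5592, 0.0039, 0.1494]
ee_rot: [-3.141, 0.003, 0.736]
ft_force: [-0.1, 0.4, -0.3]
finger_gap: 0.156
grip_force: 55.0
time: 22.0
tool_pos: [0.5605, 0.0042, 0.1424]
ee_rot: [3.141, -0.001, 0.737]
ft_force: [-0.1, 0.2, -1.1]
finger_gap: 0.154
grip_force: 55.0
time: 22.33
tool_pos: [0.56, 0.0041, 0.1356]
ee_rot: [-3.141, 0.0, 0.736]
ft_force: [0.2, -0.4, -1.2]
finger_gap: 0.156
grip_force: 55.0
```

```bash
python3 -m handwheel '[[[0,0,0.05],0],[[0,0,0.05],0],[[0,0,0],0],[[0,0,0],0]]';python3 -m handwheel '[[[0,0,0.05],0],[[0,0,0],0],[[0,0,0],0]]'
```

```text
time: 22.67
tool_pos: [0.56, 0.0042, 0.1316]
ee_rot: [-3.141, 0.0, 0.736]
ft_force: [-0.3, 0.1, -1.0]
finger_gap: 0.155
grip_force: 55.0
time: 22.92
tool_pos: [0.56, 0.0042, 0.1297]
ee_rot: [-3.142, 0.0, 0.737]
ft_force: [-0.5, -0.6, -0.2]
finger_gap: 0.161
grip_force: 55.0
```

The lugs are already entering without contact. Continuing.

```bash
python3 -m handwheel '[[[0,0,0.1],0],[[0,0,0],0],[[0,0,0],0]]';python3 -m handwheel '[[[0,0,0.12],0],[[0,0,0],0],[[0,0,0],0]]';python3 -m handwheel '[[[0,0,0.1],0],[[0,0,0],0],[[0,0,0],0]]'
```

```text
time: 23.17
tool_pos: [0.5603, 0.0042, 0.1258]
ee_rot: [3.141, -0.0, 0.736]
ft_force: [0.3, 0.2, 0.8]
finger_gap: 0.156
grip_force: 55.0
time: 23.42
tool_pos: [0.5605, 0.0041, 0.1212]
ee_rot: [3.141, -0.0, 0.737]
ft_force: [0.5, -0.4, 5.9]
finger_gap: 0.156
grip_force: 55.0
time: 23.67
tool_pos: [0.5606, 0.0041, 0.1175]
ee_rot: [3.141, -0.001, 0.736]
ft_force: [-1.2, 0.1, 8.2]
finger_gap: 0.155
grip_force: 55.0
```

Spring force is rising as expected. I'll press to flush.

```bash
python3 -m handwheel '[[[0,0,0.04],0],[[0,0,0],0],[[0,0,0],0]]';python3 -m handwheel '[[[0,0,0.02],0],[[0,0,0],0],[[0,0,0],0]]'
```

```text
time: 23.92
tool_pos: [0.5607, 0.0041, 0.1166]
ee_rot: [3.142, -0.001, 0.736]
ft_force: [-3.2, 0.8, 16.2]
finger_gap: 0.156
grip_force: 55.0
time: 24.17
tool_pos: [0.5607, 0.0041, 0.1165]
ee_rot: [-3.141, -0.002, 0.736]
ft_force: [-8.3, 0.3, 25.8]
finger_gap: 0.152
grip_force: 55.0
```

Flush at 26 N. Now turn 45° clockwise.

```bash
python3 -m handwheel '[[[0,0,0],0.4],[[0,0,0],0.6],[[0,0,0],0.6],[[0,0,0],0.6],[[0,0,0],0.6],[[0,0,0],0.6],[[0,0,0],0.6],[[0,0,0],0]]';python3 -m handwheel '[[[0,0,0],0.6],[[0,0,0],0.6],[[0,0,0],0.6],[[0,0,0],0.6],[[0,0,0],0.6],[[0,0,0],0.6],[[0,0,0],0.6],[[0,0,0],0.6],[[0,0,0],0.2],[[0,0,0],0],[[0,0,0],0]]'
python3 - <<'E'
from h import *
s=env.get_state();p=s["tool_pos"];print(p.round(4),s["ee_rot"].round(4),s["ft_torque"].round(2))
f=snap("wrist");c=proj(f,[[.561,.0043,.106]])[0];print(c)
save(f,"w9.png",(240,150,400,270),5)
t=snap("top");save(t,"t9.png")
for n,F in(("wrist",f),("scene",snap("scene"))):
  for l,z in(("test_mark_a",.106),("lock_mark_a",.106),("pointer_a",.106),("code_plate",.05)):
    print(n,l,[(np.round(q["pixel"],1).tolist(),round(q["conf"],2),(atz(F,q["pixel"],z)-[.561,.0043,0]).round(4)[:2].tolist()) for q in env.tip_of(l,n)[:4]])
E
```

```text
time: 24.83
tool_pos: [0.5615, 0.0039, 0.1165]
ee_rot: [3.141, -0.002, 0.384]
ft_force: [-3.7, -0.1, 23.0]
finger_gap: 0.157
grip_force: 55.0
time: 25.75
tool_pos: [0.5614, 0.0042, 0.1166]
ee_rot: [-3.141, -0.002, -0.049]
ft_force: [-5.2, 1.5, 23.7]
finger_gap: 0.159
grip_force: 55.0
[0.5614 0.0042 0.1166] [-3.1406e+00 -2.1000e-03 -4.8800e-02] [0.43 1.31 0.1 ]
[319.9446111  245.38415055]
wrist test_mark_a [([323.2, 197.0], 0.74, [0.0275, -0.003])]
wrist lock_mark_a [([356.9, 210.0], 0.95, [0.0195, -0.0208])]
wrist pointer_a [([598.0, 233.3], 0.9, [-0.0008, -0.1561]), ([319.9, 191.3], 0.88, [0.0307, -0.0014]), ([320.9, 289.8], 0.83, [-0.0275, 0.0008])]
wrist code_plate [([320.9, 233.2], 0.74, [-0.0142, 0.0])]
scene test_mark_a [([310.0, 196.5], 0.84, [-0.0299, -0.003]), ([331.3, 191.1], 0.75, [0.0319, -0.0061]), ([310.2, 188.2], 0.62, [-0.0156, 0.0289])]
scene lock_mark_a [([327.9, 196.1], 0.72, [0.0146, -0.0213]), ([307.5, 188.3], 0.56, [-0.0226, 0.0316]), ([330.0, 188.9], 0.47, [0.0327, 0.0039])]
scene pointer_a [([389.5, 330.0], 0.86, [-0.0463, -0.4461]), ([342.4, 281.6], 0.81, [-0.0781, -0.2971]), ([374.2, 343.4], 0.79, [-0.089, -0.4598]), ([331.0, 192.8], 0.75, [0.0281, -0.0123])]
scene code_plate [([315.0, 199.1], 0.6, [0.0035, 0.041]), ([317.8, 184.8], 0.53, [0.0371, 0.097])]
```

View pics/w9.png

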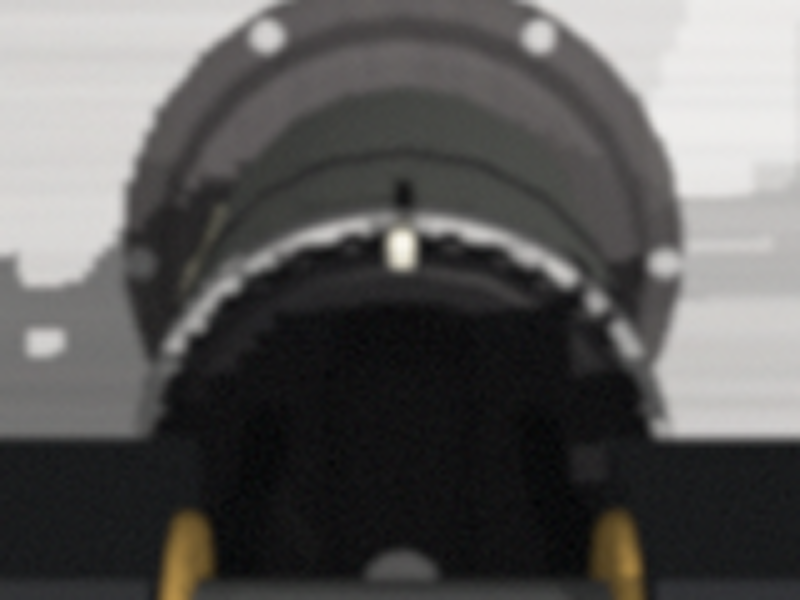

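The pointer (400,248) lines up with the single-bar mark (403,195), pressed flush at 24 N, and the canister angle is unchanged. Handing in.

```bash
python3 -c "
from plant import env
s=env.get_state();print(s['time'],s['tool_pos'].round(4),s['ft_force'].round(1),s['grip_force'])
print(env.finish_job())"
```

```text
26.3 [0.5614 0.0042 0.1166] [-5.2  1.  22.8] 55.017709136009216
the job is handed in; nothing more can be done
None
```

I handed in the job at 26.3 s: the canister's code faces the reader to within about 0.5°, and the gripper is still holding the black cap flush on the rim (about 23 N) at the single-bar test marks; I never touched the multimeter, flux tin, side cutter or handset.

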